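# Zero the gauge and hold the bearing cup under its probe

### The arm

A 6-joint arm with a two-finger parallel gripper is mounted at the origin on a cart in front of the work surface, level with it; the furniture and walls round the work are solid. World frame = base frame: x ahead of the robot, y to its left, z up, the work surface at z = 0. Lengths are in mm, angles in rad, forces in N, time in s.
With the tool pointing down it reaches from about 350 to 975 mm from the base axis. Payload 7.1 kg.
Tool frame: the origin (TCP) lies at the very end of the fingers, on their centre line; the grasp point (between the pads) lies 19 mm behind it; z points along the fingers, y is the line along which they close (so a half turn about z gives the same grasp; the last joint's range is limited). The gripper opens to 88 mm and grips with 3 to 60 N. Pads are 20 mm wide; open, the fingers measure 115 mm over their backs; the gripper's body (75 mm by 178 mm) begins 61 mm behind the grasp point.
Start: joints at [-1.268, 0.423, 1.63, -0, 1.089, -0.019], TCP at [197.689, -592.894, 222.675] pointing down, gripper open.
Joint ranges: [-3, 3], [-0.9, 2.11], [0.09, 2.58], [-1.31, 4.45], [0.11, 2.69], [-2.54, 2.54]. Speed limits (rad/s): [2.39, 2.39, 3.01, 3.14, 3.14, 3.14].

### API

Orientations are given as a rotation vector (axis times angle).
In Python, from workcell import get_obs, get_image, job, models gives the robot as it stands.
- The arm moves only by the tool jog_arm, never from a script. Its argument "increments" is one flat list of numbers, 7 for each row, row after row: the turn, a rotation vector about the tool's x, y, z in degrees, then the shift along the tool's x, y, z in mm, then the opening in per cent of the stroke, from 0 (shut) to 100 (fully open). A call has 1 to 12 rows; each row shifts and turns the commanded pose from where the row before left it, along the tool's axes as they then stand; what a row does not reach is not made up. A row lasts 1/8 s, in which the tool goes at most 62.5 mm and 10.7 degrees, less where a joint would pass 70% of its speed; a pose out of reach is approached as far as the arm can. A call is refused whole if a number of a shift passes 62.5 or a number of a turn 10.7, either way. A call with a gripper value outside its range is refused whole. The fingers move at their own pace and stop on an object; the grip force is fixed at half the most. Time passes only in rows, so rows that do not move let the fingers close. It gives the time, the measured TCP pose, the force, the opening and the grip force at its end, in the units of the state.
- get_obs(): the state, without advancing time (a new reading comes with each control period).
- get_image(name): name is "side" or "top"; returns a dict with "pixels" (384x512x3 uint8, blue, green, red), "depth" (384x512 float32, mm along the optical axis (not along the pixel's ray), 0 where there is no reading), "fx", "fy", "cx", "cy" (pixels), "cam_to_world" (4x4, takes a point from camera to world coordinates). Camera axes: x right, y up, looking along -z (the intrinsics and any distortion apply to the point x, -y, -z); pixel columns grow to the right and rows downward; lengths in mm; the calibration is good to about 2 mm. A picture is of the moment at which its call begins.
- job.close_job(): hands the job in; it is judged then, once.
Trained networks look in the newest picture that a camera, given by its name, has taken for a name from the list of things; names that differ only in an ending like _2 or _b are one class to them, and where a whole thing is asked for, a point or a joint stands for the part that bears it (a point fixed in the world has none). Each returns a list of dicts, best first, with "p" (0 to 1); they miss things now and then, are a little off and sometimes report something else, mostly with a low value. They report only what shows in the picture. A call takes as long as a camera call. They do not tell look-alikes from the thing itself.
- models.look_for(target, camera): "centre" ([x, y, z] in mm, in world coordinates, good to about 4 mm: the middle of the surface that is visible of it).
- models.regions_of(target, camera): "region" (384x512 bool, what is visible of it).
The state is a dict: "t": time; "qpos": joint angles; "qvel": joint speeds; "joint_torque": joint torques, N m; "ee_pos": TCP position; "orientation": TCP orientation; "ft_force": force on the tool from outside, world axes, zero at the start; "moment": the same for the moment, N m; "width": finger opening in mm; "grasp_force": force on a finger pad.
Only numpy, scipy, OpenCV 4.12 (cv2) and the standard library are available. Lean on these libraries where they do the work, as an engineer would, in place of code of your own. Each camera call takes 0.05 s, during which the arm holds its last target. There are 200 camera calls.

### The job

Get the small inspection stand ready for a reading: first turn the black bar knob on the gauge until its pointer stands on the long zero mark; then turn the round table by the bar on its hub until the bearing cup is centred under the gauge's probe. The table is on a return spring and swings back if let go, so finish while still holding it still in that position. Leave the pieces sitting in their nests, the gauge at zero, and the things around undisturbed.

Things in the scene. Friction and masses are not known exactly. Their poses are not given: they have to be found in the camera images.
- dial_knob (a joint): angle (rad) of the gauge's setting knob, 0 = pointer on the zero mark, positive = counter-clockwise from above; travel -1.7 to 1.7; stays where left (friction 0.03 Nm). The white face has short marks every 22.5 degrees and one long thick zero mark on the side away from the round table
- dial_knob_grip (a point): on the knob's vertical axis. The knob is a black upright bar 34 mm long, 10 mm thick; its top is 10 mm above this point, its foot (disc 26 mm across, 6 mm high) ends 22 mm below, just over the face of a round gauge housing 72 mm across. A flat needle at one end is the pointer. The point's own x runs along the bar, -x towards the pointer
- probe_tip (a point): lower tip of the gauge's fixed probe, 60 mm above the worktop, over the round table's nest circle (75 mm from the table's axis). It hangs from a steel arm whose top is 84 mm and whose spindle top is 87 mm above the worktop. The gauge stand is fixed; a cup in its nest passes 8 mm below the tip
- turntable: round aluminium table, 216 mm across, 12 mm thick; origin on its vertical axis, at its underside, 22 mm above the worktop, z up. Turns up to 1.3 rad either way; a weak spring (0.08 Nm per rad) brings it back to rest, where it starts. Four grey ring-shaped nests (rims 7 mm high, 47 mm across inside) are centred 75 mm from the axis, 90 degrees apart
- hub_bar (a point): point on the table's axis, in the bar on its hub: an upright black bar 48 mm long, 12 mm thick and 34 mm high whose top is 15 mm above this point and whose underside is 19 mm below it, on a post 24 mm thick. Turns with the table; this point's own x axis runs along the bar, y across it
- cup_centre (a point): centre of the bearing cup, a plain steel ring 44 mm across, 18 mm high with a wide hole; sits loose in one of the two nests nearest the gauge. The other pieces on the table are lidded jars
- jar_a_centre (a point): centre of a small lidded jar, 36 mm across, 42 mm high, loose in the other nest near the gauge; too tall to pass under the probe, and not wanted there
- jar_b_centre (a point): centre of a second lidded jar of the same size, loose in a nest far from the gauge (the fourth nest is empty)
- patch_box_centre (a point): centre of a small flat box on the worktop, 89 x 58 mm, 20 mm high, a bystander
- screwdriver_a_centre (a point): middle of a screwdriver lying on the worktop, about 187 mm long, 22 mm thick, a bystander
Things that resemble listed ones, but are neither listed nor needed, are in the scene too. Of the things like the part that bears cup_centre, leave any that is yellow; of the rest the smaller one is meant.

How it is judged (in metres and radians):
On the way, in this order (a step that is already met when the one before it is completed fails the run):
1. the gauge's pointer is turned to zero (value of joint dial_knob between -0.12 and 0.12 rad and velocity of joint dial_knob between -0.1 and 0.1 rad/s), for 0.2 s.
2. the table is turned so that the cup is under the probe (horizontal distance between cup_centre and probe_tip below 0.008 m and angular speed of turntable below 0.15 rad/s and contact force between the fingers and turntable above 0.3 N), for 0.2 s.
At the end, for the whole second after the job is handed in: the gripper's fingers are still on the table (more than 0.3 N) and hold it still (under 0.15 rad/s), the cup sits flat in its nest with its centre within 8 mm horizontally of the probe tip, and the gauge's pointer is within 0.12 rad of zero (all of step 2 and value of joint dial_knob between -0.12 and 0.12 rad and height (world z) of cup_centre below 0.048 m and angle between cup_centre's own z axis and vertical below 0.1 rad); the arm keeps its last pose, push and grip.
It fails at once if a piece leaves its nest on the table (horizontal distance between any of cup_centre, jar_a_centre, jar_b_centre and turntable above 0.088 m or horizontal distance between any of cup_centre, jar_a_centre, jar_b_centre and turntable below 0.062 m or height (world z) of any of cup_centre, jar_a_centre, jar_b_centre above 0.07 m).
It fails at once if a bystander on the worktop is shifted by more than 20 mm (distance of any of patch_box_centre, screwdriver_a_centre from where it was at the start of the episode above 0.02 m).
It also fails if it takes over 56 s, if anything falls off the work surface, if the arm or the gripper's body presses on something with over 40 N, if the wrist force passes 120 N, or if a joint passes its speed limit or range.

## Working session

There is one attempt and no reset: what is moved stays moved. The work goes in short steps, Python scripts to look and compute and a tool call to move; the robot and the scene stay as the last step left them, time stands still between calls to the robot, and variables do not carry over. Pictures are saved under pics/ and viewed, at most 10 in all, crops included, and the job is handed in when it is done.

Besides the shell and the picture viewer there is one more tool, called after "Emit:" by a JSON object that holds its "op" and its "data". jog_arm: Moves the arm, as the interface text tells. Its arguments: {"type":"object","properties":{"increments":{"type":"array"}},"required":["increments"]}

```bash
mkdir -p pics; cat > h.py <<'E'
import numpy as np,cv2
from workcell import get_obs,get_image,job,models
def w2p(im,P):
    P=np.atleast_2d(P).astype(float);T=np.linalg.inv(im["cam_to_world"])
    c=P@T[:3,:3].T+T[:3,3]
    return np.c_[im["cx"]+im["fx"]*c[:,0]/-c[:,2], im["cy"]-im["fy"]*c[:,1]/-c[:,2]]
def p2w(im,u,v,d=None,z=None):
    T=im["cam_to_world"]
    r=np.array([(u-im["cx"])/im["fx"],-(v-im["cy"])/im["fy"],-1.])
    if z is None:
        if d is None: d=im["depth"][int(round(v)),int(round(u))]
        return T[:3,:3]@(r*d)+T[:3,3]
    w=T[:3,:3]@r; return T[:3,3]+w*(z-T[2,3])/w[2]
E
python3 - <<'E'
from h import *
for n in("side","top"):
    im=get_image(n);cv2.imwrite(f"pics/{n}0.png",im["pixels"]);print(n,[k for k in im],im["fx"],im["cam_to_world"].round(2).tolist())
    for t in("dial_knob_grip","turntable","hub_bar","cup_centre","jar_a_centre","patch_box_centre","screwdriver_a_centre"):
        print(t,[(np.round(r["centre"]).tolist(),round(float(r["p"]),2),w2p(im,r["centre"]).round().tolist()[0]) for r in models.look_for(t,n)])
o=get_obs();print(o["t"],o["orientation"],o["width"])
E
```

```text
side ['pixels', 'depth', 'fx', 'fy', 'cx', 'cy', 'cam_to_world'] 369.9216426498622 [[-0.96, 0.14, -0.23, 294.91], [-0.26, -0.42, 0.87, 398.31], [0.02, 0.89, 0.45, 468.68], [0.0, 0.0, 0.0, 1.0]]
dial_knob_grip [([478.0, -207.0, 108.0], 0.49, [245.0, 215.0])]
turntable [([604.0, -283.0, 33.0], 0.68, [202.0, 219.0])]
hub_bar [([603.0, -284.0, 33.0], 0.61, [203.0, 219.0]), ([474.0, -568.0, 20.0], 0.24, [283.0, 183.0])]
cup_centre [([600.0, -231.0, 44.0], 0.71, [194.0, 227.0]), ([587.0, -70.0, 11.0], 0.64, [166.0, 288.0]), ([604.0, -284.0, 34.0], 0.42, [202.0, 219.0])]
jar_a_centre [([529.0, -297.0, 81.0], 0.63, [235.0, 203.0])]
patch_box_centre [([473.0, -566.0, 16.0], 0.68, [283.0, 184.0])]
screwdriver_a_centre [([361.0, -510.0, 14.0], 0.57, [319.0, 198.0])]
top ['pixels', 'depth', 'fx', 'fy', 'cx', 'cy', 'cam_to_world'] 370.6516878798339 [[0.01, 1.0, -0.07, 407.75], [-1.0, 0.01, 0.03, -317.94], [0.03, 0.07, 1.0, 941.88], [0.0, 0.0, 0.0, 1.0]]
dial_knob_grip []
turntable [([597.0, -317.0, 31.0], 0.74, [235.0, 144.0])]
hub_bar [([597.0, -315.0, 37.0], 0.67, [234.0, 143.0])]
cup_centre [([277.0, -329.0, 25.0], 0.81, [238.0, 274.0]), ([587.0, -72.0, 26.0], 0.55, [136.0, 146.0]), ([599.0, -234.0, 53.0], 0.52, [201.0, 140.0])]
jar_a_centre [([526.0, -311.0, 76.0], 0.63, [232.0, 170.0])]
patch_box_centre [([480.0, -576.0, 22.0], 0.8, [338.0, 192.0])]
screwdriver_a_centre [([364.0, -529.0, 18.0], 0.58, [319.0, 238.0])]
0.8 [ 3.10094467e+00  5.03321679e-01 -2.35994807e-05] 88.08461923397998
```

View pics/top0.png

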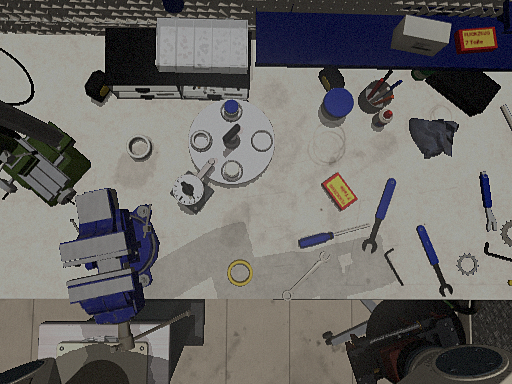

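View pics/side0.png

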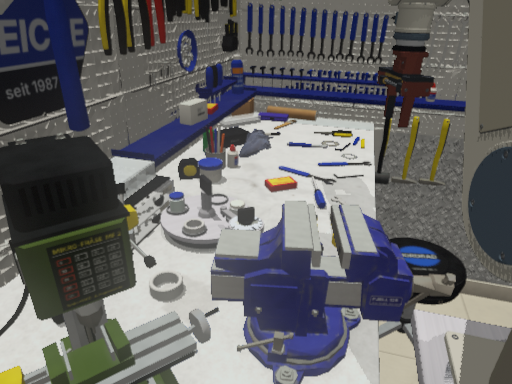

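The top view shows the table hub at (231,137), jar_a at (232,170), jar_b at (231,107) and the gauge at (190,188), with its arm reaching to (212,162). The ring candidates are the steel ring in the nest at (201,140), a larger steel ring on the worktop at (139,147), and a yellow ring at (238,274). By the description I choose (201,140), and I'll check it in one close crop.

```bash
python3 - <<'E'
from h import *
im=get_image("top");u0,v0=165,85
c=im["pixels"][v0:v0+130,u0:u0+120];cv2.imwrite("pics/crop1.png",cv2.resize(c,None,fx=4.6,fy=4.6,interpolation=cv2.INTER_CUBIC))
# hub bar: depth high points; table pixels
D=im["depth"];T=im["cam_to_world"]
v,u=np.mgrid[60:220,150:300];d=D[60:220,150:300]
r=np.stack([(u-im["cx"])/im["fx"]*d,-(v-im["cy"])/im["fy"]*d,-d],-1)
P=r@T[:3,:3].T+T[:3,3]
np.save("P.npy",P)
z=P[...,2]
m=(abs(z-34)<4)&(d>0);pts=P[m]
from cv2 import minEnclosingCircle
m2=(np.hypot(P[...,0]-602,P[...,1]+312)<125)&m
print("table",minEnclosingCircle(P[m2][:,:2].astype(np.float32)), np.median(z[m2]))
hb=(np.hypot(P[...,0]-602,P[...,1]+312)<45)&(z>70)
q=P[hb];print("hub",q.mean(0),q[:,2].max(),len(q), np.linalg.svd(q[:,:2]-q[:,:2].mean(0))[2])
for n,(a,b) in dict(cup=(201,140),jara=(232,170),jarb=(231,107),knob=(190,188),tip=(211,163),vise=(98,235)).items(): print(n,p2w(im,a,b).round(1))
E
```

```text
table ((608.7247924804688, -312.2845153808594), 114.12337493896484) 33.60325380829954
hub [ 599.91843916 -309.29110318  115.69342481] 131.40634694741982 189 [[-0.72105052  0.69288249]
 [-0.69288249 -0.72105052]]
cup [ 603.4 -233.4   35.7]
jara [ 524.6 -310.9   74.7]
jarb [ 675.8 -306.8   74.3]
knob [ 479.3 -215.7   94.5]
tip [ 538.8 -262.1   86.2]
vise [375.7 -51.  202.6]
```

View pics/crop1.png

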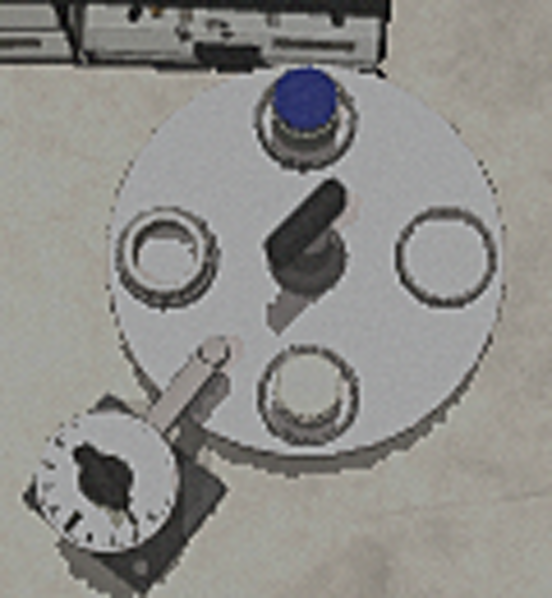

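The crop confirms the cup: a steel ring in the nest at crop (166,255). The hub bar runs at about -45° in world. The long zero mark is at crop (72,520) and the pointer needle at about (135,525). Next I'll refine the numbers.

```bash
python3 - <<'E'
from h import *
P=np.load("P.npy");z=P[...,2];x=P[...,0];y=P[...,1]
im=get_image("top");g=im["pixels"][60:220,150:300].max(-1)
def pca(m,n):
    q=P[m];c=q[:,:2].mean(0);_,s,V=np.linalg.svd(q[:,:2]-c);r=cv2.minAreaRect(q[:,:2].astype(np.float32))
    print(n,len(q),c.round(1),"z",np.percentile(q[:,2],[10,50,90]).round(1),"ang",np.degrees(np.arctan2(V[0,1],V[0,0])).round(1),(s/np.sqrt(len(q))).round(1),r)
for t in(120,124,127): pca((np.hypot(x-602,y+312)<45)&(z>t),"hub")
f=np.hypot(x-479,y+216)<45
print("gauge z hist",np.histogram(z[f],bins=np.arange(20,125,4)))
for t in(92,96,100): pca(f&(z>t),"knob")
m=f&(z>60)&(z<92)&(g>120);q=P[m];print("face",cv2.minEnclosingCircle(q[:,:2].astype(np.float32)),np.median(q[:,2]))
a=(z>78)&(z<92)&(x>515)&(x<560)&(y<-235)&(y>-285);pca(a,"arm")
for k,(u,v) in dict(jara=(232,170),jarb=(231,107)).items():
    m=(np.hypot(x-p2w(im,u,v)[0],y-p2w(im,u,v)[1])<25)&(z>70);pca(m,k)
for c in("top","side"):
    im=get_image(c);D=im["depth"]
    for n,t in(("dial","dial_knob"),("cup","cup_centre"),("jar","jar_a_centre")):
        for r in models.regions_of(t,c)[:4]:
            v,u=np.nonzero(r["region"]);Q=np.array([p2w(im,a,b) for a,b in zip(u,v) if D[b,a]>0])
            print(c,n,round(float(r["p"]),2),len(u),u.mean().round(),v.mean().round(),np.median(Q,0).round(1),Q.min(0).round(),Q.max(0).round())
im=get_image("top");D=im["depth"];v,u=np.mgrid[0:384:3,0:512:3];d=D[::3,::3]
T=im["cam_to_world"];W=np.stack([(u-im["cx"])/im["fx"]*d,-(v-im["cy"])/im["fy"]*d,-d],-1)@T[:3,:3].T+T[:3,3]
for cx,cy,h in((479,-216,130),(602,-311,170)):
    k=(W[...,2]>h)&(np.hypot(W[...,0]-cx,W[...,1]-cy)<220)&(d>0);q=W[k];
    if len(q): r=np.hypot(q[:,0]-cx,q[:,1]-cy);i=np.argsort(r)[:3];print("near",q[i].round(),r[i].round())
im=get_image("side");p=w2p(im,[479,-216,95])[0].astype(int);c=im["pixels"][p[1]-45:p[1]+45,p[0]-70:p[0]+70]
a=cv2.resize(c,None,fx=4,fy=4,interpolation=cv2.INTER_CUBIC)
im=get_image("top");p=w2p(im,[479,-216,95])[0].astype(int);b=cv2.resize(im["pixels"][p[1]-20:p[1]+20,p[0]-20:p[0]+20],(360,360),interpolation=cv2.INTER_CUBIC)
o=np.zeros((720,560,3),np.uint8);o[:360]=a;o[360:,:360]=b;cv2.imwrite("pics/c2.png",cv2.resize(o,None,fx=.83,fy=.83));print(p)
E
```

```text
hub 116 [ 602.3 -308.4] z [123.8 127.1 128.8] ang 136.5 [13.8  3.3] ((602.8088989257812, -308.8258361816406), (10.852689743041992, 48.164058685302734), 46.596275329589844)
hub 103 [ 602.6 -308. ] z [125.5 127.3 128.9] ang 136.3 [13.7  3.1] ((602.9793090820312, -308.365478515625), (10.006166458129883, 47.788726806640625), 46.451900482177734)
hub 60 [ 603.1 -308.7] z [127.3 128.  129.1] ang 135.6 [12.6  3.1] ((602.615478515625, -308.20556640625), (9.74294662475586, 44.62194061279297), 46.35361099243164)
gauge z hist (array([  0,   0,   0,   0,   0,   0,   0,   0,   0,   0,   0,   0,   0,
         0,   7,  31, 223, 415,  33,  19,   1,   2,   3,   3,  15,  52]), array([ 20,  24,  28,  32,  36,  40,  44,  48,  52,  56,  60,  64,  68,
        72,  76,  80,  84,  88,  92,  96, 100, 104, 108, 112, 116, 120,
       124]))
knob 129 [ 476.7 -211.3] z [ 94.1 118.5 122.6] ang -147.0 [9.6 6.1] ((476.0536804199219, -209.80311584472656), (48.88437271118164, 36.83807373046875), 57.7922248840332)
knob 96 [ 476.7 -211.1] z [ 97.1 120.4 122.9] ang -143.0 [9.4 4.5] ((477.8603820800781, -211.2399444580078
[... 860 characters left out ...]
-211.2  117.7] [ 462. -223.   86.] [ 492. -194.  124.]
top cup 0.81 388 138.0 147.0 [587.8 -74.8  21.2] [ 557. -106.   -4.] [625. -40.  28.]
top cup 0.81 284 239.0 272.0 [ 280.4 -330.8   23.9] [ 249. -364.   -3.] [ 310. -301.   29.]
top cup 0.56 157 200.0 140.0 [ 600.1 -232.    50.4] [ 580. -254.   33.] [ 623. -213.   55.]
side dial 0.87 261 246.0 216.0 [ 475.1 -204.3  107. ] [ 461. -217.   91.] [ 490. -195.  122.]
side cup 0.49 290 194.0 226.0 [ 603.1 -231.6   45.5] [ 580. -281.   33.] [ 635. -208.   53.]
side jar 0.48 151 236.0 206.0 [ 527.1 -299.1   74. ] [ 491. -325.   54.] [ 543. -202.  121.]
near [[ 595. -302.  131.]
 [ 383. -101.  187.]
 [ 384. -100.  204.]] [144. 150. 150.]
[190 188]
```

View pics/c2.png

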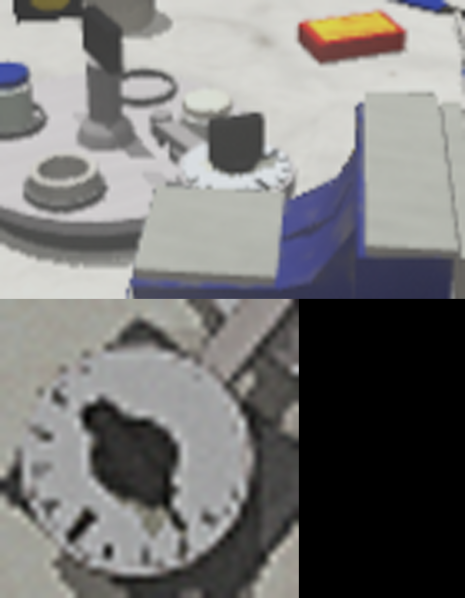

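The pointer stands at about 216° in world and the zero mark at about 137–142°, so the knob needs roughly -77°. I'm moving above the knob now, with the fingers aligned across the bar.

Emit:
{"op": "jog_arm", "data": {"increments": [0, 0, -8.8, 20, -6, 0, 60, 0, 0, -8.8, 40, -20, 0, 60, 0, 0, 0, 50, -15, 0, 60, 0, 0, 0, 50, -15, 0, 60, 0, 0, 0, 50, -15, 0, 60, 0, 0, 0, 50, -15, 0, 60, 0, 0, 0, 50, -15, 0, 60, 0, 0, 0, 50, -15, 0, 60, 0, 0, 0, 40, -15, 0, 60, 0, 0, 0, 30, -10, 0, 60, 0, 0, 0, 10, -5, 0, 60, 0, 0, 0, 0, 0, 0, 60]}}

```text
t: 2.95
ee_pos: [477.8, -224.1, 222.7]
orientation: [2.987, 0.973, -0.0]
ft_force: [0.7, 0.0, -0.4]
width: 52.8
grasp_force: 0.0
```

```bash
cat >> h.py <<'E'
from scipy.spatial.transform import Rotation as R
def go(x,y,z,yang=None):
    o=get_obs();M=R.from_rotvec(o["orientation"]).as_matrix()
    d=np.array([x,y,z])-o["ee_pos"]
    print("t",round(o["t"],2),"tcp",np.round(o["ee_pos"],1),"yang",np.degrees(np.arctan2(M[1,1],M[0,1])).round(1),"tilt",np.round(M[:,2],3),"tool delta",(M.T@d).round(1),"w",round(o["width"],1),"f",np.round(o["ft_force"],1),"q",np.round(o["qpos"],2))
E
python3 - <<'E'
from h import *
go(477,-211,102)
im=get_image("top")
g=im["pixels"].max(-1).astype(float)
# zero mark: dark pixels on face ring z=88.6, fit ring around centre from the axis
for cx,cy in((477,-211),(479,-213)):
    for r in (26,29,32):
        s=[]
        for a in range(100,200,3):
            p=w2p(im,[cx+r*np.cos(np.radians(a)),cy+r*np.sin(np.radians(a)),88.6])[0]
            s.append(int(cv2.getRectSubPix(g.astype(np.float32),(1,1),(float(p[0]),float(p[1])))[0,0]))
        print(cx,r,s)
E
```

```text
t 2.95 tcp [ 477.8 -224.1  222.7] yang -53.9 tilt [-0. -0. -1.] tool delta [  7.1 -11.  120.7] w 52.8 f [ 0.7  0.  -0.4] q [-0.46  0.28  1.84 -0.    1.02  0.48]
477 26 [163, 166, 167, 165, 166, 167, 165, 157, 139, 110, 71, 52, 51, 53, 57, 55, 56, 57, 56, 56, 61, 70, 76, 75, 64, 51, 43, 39, 40, 41, 42, 41, 41, 40]
477 29 [165, 164, 166, 166, 163, 166, 171, 168, 158, 139, 94, 55, 46, 54, 58, 55, 55, 53, 54, 55, 65, 75, 86, 69, 51, 43, 39, 36, 38, 36, 36, 37, 37, 40]
477 32 [169, 165, 163, 164, 164, 163, 165, 166, 165, 155, 123, 70, 46, 55, 56, 57, 57, 57, 56, 56, 59, 71, 76, 66, 48, 40, 37, 36, 35, 35, 32, 35, 55, 73]
479 26 [165, 163, 162, 164, 166, 166, 161, 148, 120, 80, 56, 47, 50, 56, 59, 56, 56, 55, 52, 62, 74, 87, 89, 68, 53, 42, 40, 40, 43, 44, 41, 39, 38, 36]
479 29 [165, 163, 167, 167, 164, 166, 167, 163, 149, 121, 77, 52, 50, 53, 56, 55, 57, 56, 56, 60, 70, 76, 70, 57, 45, 39, 38, 41, 41, 39, 37, 38, 39, 37]
479 32 [170, 166, 164, 166, 165, 163, 168, 171, 164, 145, 105, 59, 47, 56, 58, 56, 54, 54, 55, 61, 72, 85, 74, 51, 42, 38, 36, 36, 34, 35, 38, 37, 70, 74]
```

Emit:
{"op": "jog_arm", "data": {"increments": [0, 0, 0, 7, -11, 0, 45, 0, 0, 0, 0, 0, 30, 45, 0, 0, 0, 0, 0, 35, 45, 0, 0, 0, 0, 0, 35, 45, 0, 0, 0, 0, 0, 15, 45, 0, 0, 0, 0, 0, 5, 45, 0, 0, 0, 0, 0, 0, 45, 0, 0, 0, 0, 0, 0, 0, 0, 0, 0, 0, 0, 0, 0, 0, 0, 0, 0, 0, 0, 0, 0, 0, 0, 0, 0, 0, 0, 0, 0, 0, 0, 0, 0, 0]}}

```text
t: 4.5
ee_pos: [476.4, -210.4, 103.0]
orientation: [-2.986, -0.971, 0.001]
ft_force: [-1.6, 3.9, 6.4]
width: 10.2
grasp_force: 30.0
```

```bash
python3 - <<'E'
from h import *
go(477,-211,102)
im=get_image("top");g=cv2.imread("pics/top0.png").max(-1).astype(np.float32)
for cx,cy in((477,-211),(479,-213),(480,-214)):
    for r in (26,29,32):
        s=[]
        for a in range(100,200,3):
            p=w2p(im,[cx+r*np.cos(np.radians(a)),cy+r*np.sin(np.radians(a)),88.6])[0]
            s.append(int(cv2.getRectSubPix(g,(1,1),(float(p[0]),float(p[1])))[0,0]))
        print(cx,r,s)
E
```

```text
t 4.5 tcp [ 476.4 -210.4  103. ] yang -54.0 tilt [-0.001  0.001 -1.   ] tool delta [0.1 0.8 1. ] w 10.2 f [-1.6  3.9  6.4] q [-0.44  0.45  1.94  0.    0.76  0.5 ]
477 26 [169, 162, 158, 160, 161, 165, 168, 167, 167, 168, 160, 124, 67, 40, 58, 134, 174, 166, 165, 163, 160, 162, 165, 164, 164, 164, 166, 162, 146, 153, 168, 166, 165, 166]
477 29 [158, 165, 166, 165, 162, 131, 92, 145, 168, 168, 170, 149, 89, 42, 69, 138, 169, 169, 168, 165, 74, 70, 160, 168, 165, 164, 165, 150, 98, 133, 167, 162, 164, 167]
477 32 [144, 162, 158, 163, 153, 108, 102, 103, 148, 157, 152, 159, 117, 70, 94, 127, 150, 154, 155, 154, 142, 115, 154, 169, 171, 156, 153, 145, 108, 124, 131, 133, 166, 163]
479 26 [163, 163, 162, 162, 162, 162, 164, 163, 165, 168, 151, 95, 43, 47, 74, 142, 169, 166, 164, 165, 166, 163, 161, 161, 163, 166, 166, 165, 154, 153, 166, 169, 170, 175]
479 29 [157, 169, 161, 158, 160, 162, 164, 168, 167, 167, 164, 129, 64, 38, 79, 150, 169, 166, 164, 159, 154, 166, 165, 164, 164, 167, 148, 126, 155, 163, 161, 165, 169, 171]
479 32 [132, 151, 167, 167, 165, 156, 107, 122, 169, 168, 171, 151, 88, 42, 86, 155, 172, 168, 169, 112, 46, 141, 168, 165, 163, 163, 134, 92, 150, 160, 163, 170, 154, 120]
480 26 [161, 161, 161, 162, 162, 163, 162, 162, 162, 165, 158, 108, 89, 92, 110, 155, 166, 163, 163, 164, 163, 160, 160, 160, 163, 167, 171, 147, 132, 159, 171, 171, 166, 139]
480 29 [163, 166, 165, 160, 160, 160, 165, 166, 165, 167, 167, 125, 57, 33, 104, 181, 170, 164, 163, 163, 165, 163, 163, 164, 166, 162, 144, 155, 166, 163, 165, 167, 173, 133]
480 32 [131, 159, 166, 163, 164, 161, 142, 127, 160, 165, 173, 150, 67, 32, 98, 155, 169, 168, 158, 85, 105, 169, 166, 164, 165, 161, 102, 132, 168, 162, 167, 163, 145, 72]
```

The zero mark is at about 139° and the gripped bar is at 216°, so I'm turning clockwise by 77°.

Emit:
{"op": "jog_arm", "data": {"increments": [0, 0, 4, 0, 0, 0, 0, 0, 0, 7, 0, 0, 0, 0, 0, 0, 8, 0, 0, 0, 0, 0, 0, 8, 0, 0, 0, 0, 0, 0, 8, 0, 0, 0, 0, 0, 0, 8, 0, 0, 0, 0, 0, 0, 8, 0, 0, 0, 0, 0, 0, 8, 0, 0, 0, 0, 0, 0, 8, 0, 0, 0, 0, 0, 0, 6, 0, 0, 0, 0, 0, 0, 4, 0, 0, 0, 0, 0, 0, 0, 0, 0, 0, 0]}}

```text
t: 6.05
ee_pos: [476.5, -208.8, 103.0]
orientation: [-2.939, 1.101, 0.004]
ft_force: [-0.4, 12.2, 7.6]
width: 9.7
grasp_force: 30.0
```

Emit:
{"op": "jog_arm", "data": {"increments": [0, 0, 0, 0, 0, 0, 0, 0, 0, 0, 0, 0, 0, 0, 0, 0, 0, 0, 0, 0, 40, 0, 0, 0, 0, 0, 0, 40, 0, 0, 0, 0, 0, 0, 40, 0, 0, 0, 0, 0, -20, 40, 0, 0, 0, 0, 0, -50, 40, 0, 0, 0, 0, 0, -50, 40, 0, 0, 0, 0, 0, 0, 40]}}

```text
t: 7.18
ee_pos: [479.4, -212.5, 226.6]
orientation: [2.942, -1.099, 0.012]
ft_force: [0.4, -0.0, 0.6]
width: 35.0
grasp_force: 0.0
```

```bash
python3 - <<'E'
from h import *
go(602.5,-308.5,108)
im=get_image("side");p=w2p(im,[479,-216,95])[0].astype(int);c=im["pixels"][p[1]-45:p[1]+45,p[0]-70:p[0]+70]
cv2.imwrite("pics/c3.png",cv2.resize(c,None,fx=5,fy=5,interpolation=cv2.INTER_CUBIC))
E
```

```text
t 7.17 tcp [ 479.4 -212.5  226.6] yang -131.0 tilt [ 0.007 -0.003 -1.   ] tool delta [155.   -8.  119.8] w 35.0 f [ 0.4 -0.   0.6] q [-0.44  0.27  1.85 -0.    1.01  1.85]
```

View pics/c3.png

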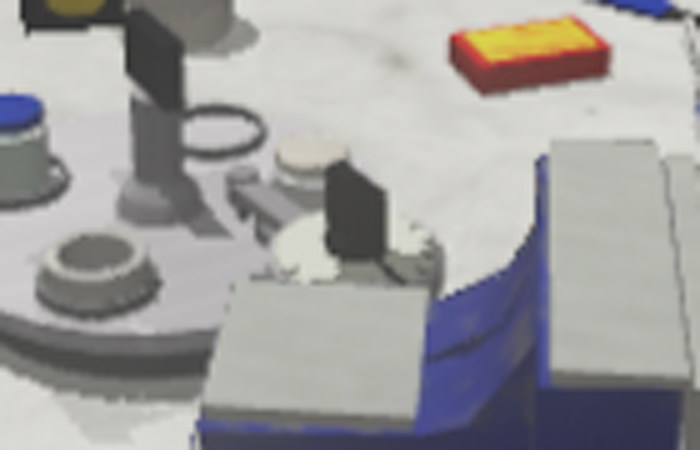

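The knob has turned and its needle now points away from the table, at crop (395,270). I'm moving above the hub bar, which clears the top camera's view of the dial.

Emit:
{"op": "jog_arm", "data": {"increments": [0, 0, 3, 25, -1, 0, 60, 0, 0, 0, 40, -2, 0, 60, 0, 0, 0, 40, -2, 0, 60, 0, 0, 0, 35, -2, 0, 60, 0, 0, 0, 15, -1, 0, 60, 0, 0, 0, 0, 0, 0, 60, 0, 0, 0, 0, 0, 0, 60]}}

```text
t: 8.1
ee_pos: [593.9, -311.1, 222.0]
orientation: [-2.913, 1.176, 0.003]
ft_force: [-0.8, 0.4, 0.8]
width: 52.6
grasp_force: 0.0
```

```bash
python3 - <<'E'
from h import *
go(602.5,-308.5,106)
im=get_image("top");p=w2p(im,[479,-216,95])[0].astype(int);c=im["pixels"][p[1]-25:p[1]+25,p[0]-25:p[0]+25]
cv2.imwrite("pics/c4.png",cv2.resize(c,None,fx=10,fy=10,interpolation=cv2.INTER_CUBIC))
E
```

```text
t 8.1 tcp [ 593.9 -311.1  222. ] yang -134.0 tilt [-0.002  0.001 -1.   ] tool delta [  4.6  -7.9 116. ] w 52.6 f [-0.8  0.4  0.8] q [-0.5   0.49  1.52  0.    1.13  1.84]
```

View pics/c4.png

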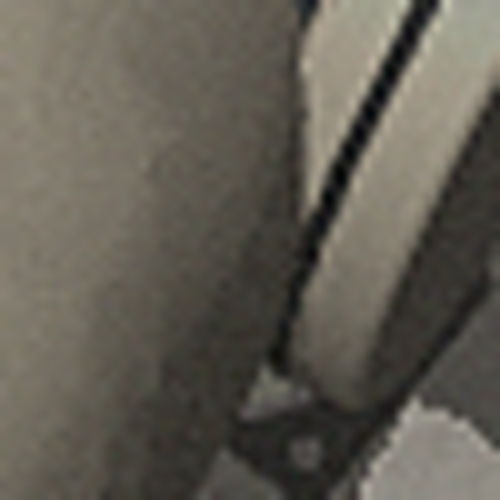

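The arm blocks the top view of the dial here, so I'm stepping aside briefly to check it.

Emit:
{"op": "jog_arm", "data": {"increments": [0, 0, 0, 15, 20, 0, 60, 0, 0, 0, 30, 40, 0, 60, 0, 0, 0, 30, 40, 0, 60, 0, 0, 0, 30, 40, 0, 60, 0, 0, 0, 30, 40, 0, 60, 0, 0, 0, 30, 40, 0, 60, 0, 0, 0, 15, 20, 0, 60, 0, 0, 0, 0, 0, 0, 60]}}

```text
t: 9.15
ee_pos: [556.0, -612.4, 222.3]
orientation: [2.911, -1.18, 0.0]
ft_force: [-0.1, 0.7, 0.0]
width: 52.8
grasp_force: 0.0
```

```bash
python3 - <<'E'
from h import *
go(602.5,-308.5,106)
im=get_image("top");p=w2p(im,[479,-216,95])[0].astype(int);c=im["pixels"][p[1]-25:p[1]+25,p[0]-25:p[0]+25]
cv2.imwrite("pics/c5.png",cv2.resize(c,None,fx=10,fy=10,interpolation=cv2.INTER_CUBIC))
d=im["depth"];T=im["cam_to_world"];v,u=np.mgrid[150:225,160:220];d=d[150:225,160:220]
P=np.stack([(u-im["cx"])/im["fx"]*d,-(v-im["cy"])/im["fy"]*d,-d],-1)@T[:3,:3].T+T[:3,3]
q=P[(P[...,2]>104)&(P[...,2]<130)&(np.hypot(P[...,0]-478,P[...,1]+212)<30)][:,:2];V=np.linalg.svd(q-q.mean(0))[2]
print(len(q),q.mean(0),np.degrees(np.arctan2(V[0,1],V[0,0])))
E
```

```text
t 9.15 tcp [ 556.  -612.4  222.3] yang -134.1 tilt [-0. -0. -1.] tool delta [-178.3 -250.5  116.1] w 52.8 f [-0.1  0.7  0. ] q [-0.85  0.74  1.09 -0.    1.31  1.49]
81 [ 476.6731415  -210.94210569] 138.3119329490541
```

View pics/c5.png

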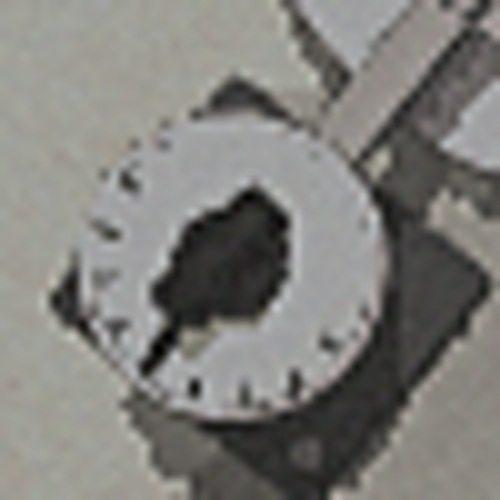

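The needle lies on the zero mark at crop (155,350), and the bar measures 138.3° against about 139° for the mark, so the dial is set. Now to the hub bar.

Emit:
{"op": "jog_arm", "data": {"increments": [0, 0, 0, -18, -25, 0, 60, 0, 0, 0, -30, -43, 0, 60, 0, 0, 0, -30, -43, 0, 60, 0, 0, 0, -30, -43, 0, 60, 0, 0, 0, -30, -43, 0, 60, 0, 0, 0, -25, -35, 0, 60, 0, 0, 0, -15, -18, 0, 60, 0, 0, 0, 0, 0, 0, 60, 0, 0, 0, 0, 0, 0, 60]}}

```text
t: 10.32
ee_pos: [603.3, -307.2, 222.9]
orientation: [2.913, -1.176, 0.001]
ft_force: [-0.1, -0.4, 0.6]
width: 52.7
grasp_force: 0.0
```

```bash
python3 - <<'E'
from h import *
go(602.6,-308.3,106)
im=get_image("top")
s=p2w(im,165+215/4.6,85+350/4.6,z=87);print("spindle",s,np.degrees(np.arctan2(s[1]+308.3,s[0]-602.6)),np.hypot(s[1]+308.3,s[0]-602.6))
E
```

```text
t 10.32 tcp [ 603.3 -307.2  222.9] yang -134.0 tilt [ 0.    -0.001 -1.   ] tool delta [  0.2   1.3 116.9] w 52.7 f [-0.1 -0.4  0.6] q [-0.49  0.5   1.51 -0.    1.14  1.85]
spindle [ 543.18936476 -263.8162808    87.        ] 143.17596273760324 74.21876349007145
```

Emit:
{"op": "jog_arm", "data": {"increments": [0, 0, 0, 0, 1, 20, 45, 0, 0, 0, 0, 0, 40, 45, 0, 0, 0, 0, 0, 35, 45, 0, 0, 0, 0, 0, 15, 45, 0, 0, 0, 0, 0, 7, 45, 0, 0, 0, 0, 0, 0, 45, 0, 0, 0, 0, 0, 0, 0, 0, 0, 0, 0, 0, 0, 0, 0, 0, 0, 0, 0, 0, 0, 0, 0, 0, 0, 0, 0, 0, 0, 0, 0, 0, 0, 0, 0]}}

```text
t: 11.75
ee_pos: [603.0, -307.0, 106.3]
orientation: [-2.913, 1.176, -0.001]
ft_force: [-0.1, -0.0, 5.8]
width: 11.6
grasp_force: 30.0
```

Emit:
{"op": "jog_arm", "data": {"increments": [0, 0, -2, 0, 0, 0, 0, 0, 0, -4, 0, 0, 0, 0, 0, 0, -5, 0, 0, 0, 0, 0, 0, -5, 0, 0, 0, 0, 0, 0, -5, 0, 0, 0, 0, 0, 0, -5, 0, 0, 0, 0, 0, 0, -5, 0, 0, 0, 0, 0, 0, -5, 0, 0, 0, 0, 0, 0, -5, 0, 0, 0, 0, 0, 0, -5, 0, 0, 0, 0, 0, 0, -3, 0, 0, 0, 0, 0, 0, -1, 0, 0, 0, 0]}}

```text
t: 13.25
ee_pos: [602.8, -307.8, 106.3]
orientation: [3.136, 0.167, 0.001]
ft_force: [-1.3, -2.0, 5.3]
width: 12.0
grasp_force: 30.0
```

```bash
python3 - <<'E'
from h import *
go(602.6,-308.3,106)
im=get_image("side")
for r in models.look_for("cup_centre","side"): print(r["centre"],r["p"],w2p(im,r["centre"]))
S=np.array([543.,-263,60]);p=w2p(im,S)[0].astype(int);print(p)
c=im["pixels"][p[1]-45:p[1]+45,p[0]-60:p[0]+60]
cv2.imwrite("pics/c6.png",cv2.resize(c,None,fx=6,fy=6,interpolation=cv2.INTER_CUBIC))
t=get_image("top");q=w2p(t,S)[0].astype(int);c=t["pixels"][q[1]-45:q[1]+45,q[0]-60:q[0]+60]
cv2.imwrite("pics/c6t.png",cv2.resize(c,None,fx=6,fy=6,interpolation=cv2.INTER_CUBIC))
E
```

```text
t 13.25 tcp [ 602.8 -307.8  106.3] yang -83.9 tilt [ 0.001 -0.001 -1.   ] tool delta [-0.2  0.5  0.3] w 12.0 f [-1.3 -2.   5.3] q [-0.49  0.63  1.58 -0.    0.93  0.98]
[552.2, -263.4, 46.1] 0.72 [[220.26131529 221.99886411]]
[586.1, -69.7, 14.2] 0.65 [[165.79518761 286.30744949]]
[224 217]
```

View pics/c6.png

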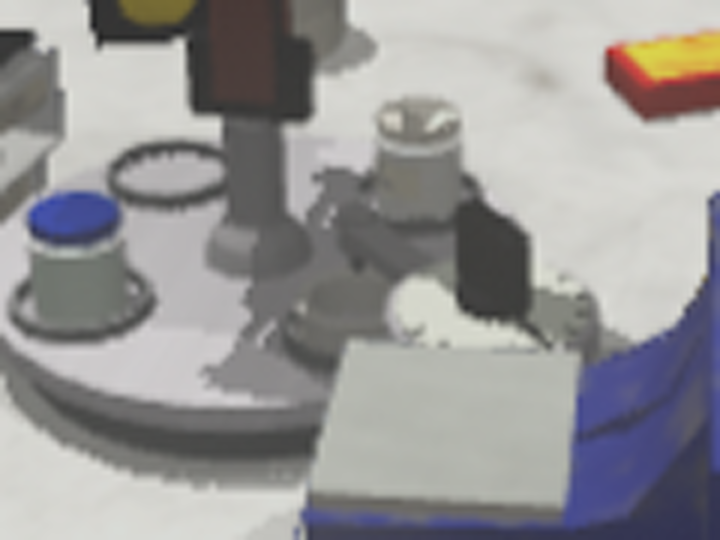

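The cup stands beneath the probe arm at crop (340,310), and the jars are still in their nests. I'll check the table angle from the jar lids and the cup rim.

```bash
python3 - <<'E'
from h import *
A=np.array([602.6,-308.3])
for n in("side","top"):
    im=get_image(n);d=im["depth"];T=im["cam_to_world"];v,u=np.mgrid[0:384,0:512]
    W=np.stack([(u-im["cx"])/im["fx"]*d,-(v-im["cy"])/im["fy"]*d,-d],-1)@T[:3,:3].T+T[:3,3]
    z=W[...,2]
    for k,a,lo,hi,rad in(("jarb",51.3,71,80,24),("jara",231.3,71,80,24),("cup",141.3,47,56,26)):
        c=A+75*np.array([np.cos(np.radians(a)),np.sin(np.radians(a))])
        m=(d>0)&(z>lo)&(z<hi)&(np.hypot(W[...,0]-c[0],W[...,1]-c[1])<rad)
        if m.sum()<15: print(n,k,m.sum());continue
        q=W[m][:,:2];s=(q.max(0)+q.min(0))/2
        e,r=cv2.minEnclosingCircle(q.astype(np.float32));e=np.array(e)-A
        b=q.mean(0)-A
        print(n,k,m.sum(),"enc",round(r,1),(e+A).round(1),np.degrees(np.arctan2(e[1],e[0])).round(1),"mean",(b+A).round(1),np.degrees(np.arctan2(b[1],b[0])).round(1),np.hypot(*b).round(1))
    m=(d>0)&(z>78)&(z<92)&(np.hypot(W[...,0]-543,W[...,1]+263)<8);print(n,"spindle",m.sum(),W[m].mean(0))
E
```

```text
side jarb 110 enc 18.0 [ 649.4 -249.4] 51.5 mean [ 648.7 -245.9] 53.6 77.5
side jara 79 enc 17.1 [ 554.  -364.5] -130.9 mean [ 554.1 -362.4] -131.9 72.6
side cup 80 enc 21.7 [ 546.1 -258.4] 138.6 mean [ 550.  -255.1] 134.7 74.8
side spindle 24 [ 543.06514323 -261.08177431   84.77465171]
top jarb 1
top jara 156 enc 17.0 [ 556.2 -366.8] -128.4 mean [ 555.8 -366.2] -129.0 74.4
top cup 0
top spindle 0 [nan nan nan]<stdin>:15: RuntimeWarning: Mean of empty slice.
  ret = um.true_divide(
```

The cup is about 1–3° short of the probe (tolerance about 6°), so I'm turning 2° more and holding.

Emit:
{"op": "jog_arm", "data": {"increments": [0, 0, -1, 0, 0, 0, 0, 0, 0, -1, 0, 0, 0, 0, 0, 0, 0, 0, 0, 0, 0, 0, 0, 0, 0, 0, 0, 0, 0, 0, 0, 0, 0, 0, 0, 0, 0, 0, 0, 0, 0, 0, 0, 0, 0, 0, 0, 0, 0, 0, 0, 0, 0, 0, 0, 0]}}

```text
t: 14.5
ee_pos: [602.8, -307.9, 106.3]
orientation: [3.133, 0.22, 0.001]
ft_force: [-1.9, -2.4, 6.2]
width: 11.8
grasp_force: 30.0
```

```bash
python3 - <<'E'
from h import *
go(602.6,-308.3,106)
print([(np.round(r["centre"],1),r["p"]) for r in (get_image("side"),models.look_for("cup_centre","side"))[1]], get_obs()["grasp_force"])
print(job.close_job())
E
```

```text
t 14.5 tcp [ 602.8 -307.9  106.3] yang -82.0 tilt [ 0.001 -0.001 -1.   ] tool delta [-0.3  0.4  0.3] w 11.8 f [-1.9 -2.4  6.2] q [-0.49  0.63  1.58 -0.    0.93  0.94]
[(array([585.6, -67.7,  11.3]), 0.84), (array([ 552.3, -265.2,   44.2]), 0.58)] 30.006691217422485
the job is handed in; nothing more can be done
None
```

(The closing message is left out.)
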